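Open the sprung clamp of a tube tacking jig onto its stop pin

ROBOT

A 7-joint arm with a two-finger parallel gripper is mounted at the origin on the work surface. World frame = base frame: x ahead of the robot, y to its left, z up, the work surface at z = 0. Lengths are in m, angles in rad, forces in N, time in s.
With the tool pointing down it reaches from about 0.4 to 0.85 m from the base axis. Payload 10.4 kg.
Tool frame: the origin (TCP) lies on the centre line of the jaws, within the pads' length; the fingertips stand 14 mm ahead of it and the grasp point (between the pads) lies 5 mm behind it (manip.tip_reach is the distance from the TCP to the fingertips, in m); z points along the fingers, y is the line along which they close (so a half turn about z gives the same grasp; the last joint's range is limited). The gripper opens to 85 mm and grips with 20 to 120 N. Pads are 22 mm wide; open, the fingers measure 114 mm over their backs; the gripper's body (76 mm by 85 mm) begins 54 mm behind the grasp point. The pads swing forward as they close: fully open they stand 13 mm farther back than shut.
Start: joints at [-1.263, 0.332, -0.065, 1.46, 0.022, 1.35, -0.088], TCP at [0.203, 0.591, 0.217] pointing down, gripper open.
Joint ranges: [-2.6, 2.6], [-0.5, 2.12], [-1.47, 1.34], [0.16, 2.42], [-1.27, 4.41], [0.06, 2.06], [-2.6, 2.6]. Speed limits (rad/s): [2.22, 2.22, 2.79, 2.79, 3.14, 3.14, 3.14].

INTERFACE

Orientations are given as a unit quaternion [x, y, z, w].
In Python, from workcell import manip gives the robot as it stands.
- The arm moves only by the shell command python3 -m pendant 'ROWS' [FORCE]. ROWS is JSON, a list of rows, each a list of 7 numbers: the shift along the tool's x, y, z in units of 50 mm (1.0 is 50 mm), then the turn, a rotation vector about the tool's x, y, z in units of 8 degrees (1.0 is 8 degrees), then the opening, from -1 (shut) to 1 (fully open), so that 0 is half open. In form: [[dx, dy, dz, ax, ay, az, jaw], ...]. A call has exactly 10 rows; each row is the pose to reach, as a shift and turn from the pose commanded when the call began, along the tool's axes at that moment; what a row does not reach only later rows make up. A row lasts 1/8 s, in which the tool goes at most 62.5 mm and 10.7 degrees, less where a joint would pass 70% of its speed; a pose out of reach is approached as far as the arm can. A call with a gripper value outside its range is refused whole. The fingers move at their own pace and stop on an object; FORCE is the grip in N (left out, the last holds). Time passes only in rows, so rows that repeat a pose let the fingers close, or fill a call up. It gives the time, the measured TCP pose, the force, the opening and the grip force at its end, in the units of the state.
- manip.get_obs(): the state, without advancing time (a new reading comes with each control period).
- manip.camera(name): name is "side" or "top"; returns (picture, depth): 480x640x3 uint8, red, green, blue; 480x640 float32, m along the optical axis (not along the pixel's ray), 0 where there is no reading.
- manip.get_calibration(name): a dict with "fx", "fy", "cx", "cy" (pixels), "xyz" and "orientation" of the camera in the world. Camera axes: x right, y up, looking along -z (the intrinsics and any distortion apply to the point x, -y, -z); pixel columns grow to the right and rows downward; lengths in m; the calibration is good to about 2 mm. A picture is of the moment at which its call begins. get_calibration takes no time and is no camera call.
- manip.hand_in(): hands the job in; it is judged then, once.
Trained networks look in the newest picture that a camera, given by its name, has taken for a name from the list of things; names that differ only in an ending like _2 or _b are one class to them, and where a whole thing is asked for, a point or a joint stands for the part that bears it (a point fixed in the world has none). Each returns a list of dicts, best first, with "p" (0 to 1); they miss things now and then, are a little off and sometimes report something else, mostly with a low value. They report only what shows in the picture. A call takes as long as a camera call. They do not tell look-alikes from the thing itself.
- manip.find_in(thing, camera): "box" ([left, top, right, bottom] in pixels, round what is visible of it).
- manip.trace(thing, camera): "pixels" (480x640 bool, what is visible of it) and "box" ([left, top, right, bottom] in pixels, round what is visible of it).
- manip.tip_of(thing, camera): "pixel" ([column, row] in pixels: a listed point, or the origin of a listed thing).
The state is a dict: "clock": time; "joint_pos": joint angles; "joint_velocities": joint speeds; "tau": joint torques, N m; "position": TCP position; "ee_rot": TCP orientation; "ft_force": force on the tool from outside, world axes, zero at the start; "torque": the same for the moment, N m; "grip_width": opening from 0.0 (shut) to 1.0 (fully open); "grasp_force": force on a finger pad.
Only numpy, scipy, OpenCV 4.12 (cv2) and the standard library are available. Lean on these libraries where they do the work, as an engineer would, in place of code of your own. Each camera call takes 0.05 s, during which the arm holds its last target. There are 200 camera calls.

TASK

The welded tube is finished and has to be unclamped: with the fingertips, push the orange palm plate of the jig's sprung slide away from the tube all the way to its end stop, then let it go so that the slide springs back and stays caught half-way on its stop pin, which drops by itself. Only push: grip nothing, keep off the pin's black knob, leave the tube lying in its V-blocks and the other things on the bench where they are, and finish clear of everything.

Things in the scene. Friction and masses are not known exactly. Their poses are not given: they have to be found in the camera images.
- jig: Fixed tube tacking jig: dark base plate 510 x 215 x 12 mm with blue end stop (87 mm high), V-blocks, sprung slide, blue bridge (66 mm high). Origin on the bench, on the centre line, below the palm plate's face at half travel. Level x axis = push direction, from end stop to bridge; z up. In jig x: plate -292 to 218 mm, clamped tube -260 to -110, bridge 87 to 127, spring barrels (47 mm high) to 184.
- palm_face (a point): Orange palm plate on the slide, 100 mm wide. Its flat upright face looks at the tube and spans 62 to 115 mm above the bench; behind, it slopes down over 50 mm. Origin: middle of the face, 90 mm up; axes as the jig's, push along +x. Before the face are 85 mm free to the tube, with only a level spindle (top 62 mm up) and at the tube a brass pad (8 mm thick, top 72 mm up).
- clamp_slide (a joint): Slide travel in m along jig x: about 0 = clamping the tube, 0.050 = at its hard end stop. Its spring pushes it back to the tube with 5 N at 0, 11 N at 0.050; friction 0.6 N. Past 0.025 the stop pin drops into the slot of the slide's tail; let go then, the slide comes back to 0.025 and stays. Let go earlier, it returns to the tube.
- stop_pin: Steel stop pin (10 mm) with a black knob on top, 24 mm in diameter and 20 mm high, standing upright on the bridge at jig x = 107 mm. Origin: the pin's lower end, 42 mm above the bench while it rides on the slide's tail bar, 32 mm when it has dropped into the slot; the knob's top is 64 mm higher. A light spring drives it down. With the pin dropped, the red band below the knob is hidden. Not to be touched.
- tube: The work: two steel tubes butt-welded into one with a bead at mid length, 42.4 mm in diameter, 150 mm long, 0.4 kg, loose in the V-blocks and held only by the slide's pad against the end stop. Origin at its middle on its axis, 55 mm above the bench; x along its axis. To be left lying there.
- chipping_hammer: Bystander: loose steel chipping hammer with black rubber grip, 260 mm long, head 125 mm wide, 22 mm high, lying on the bench; origin between grip and head, on the bench.
- wire_brush: Bystander: loose wire brush with wooden back, 260 x 26 x 38 mm, lying on the bench on its bristles; origin at its middle, on the bench.
- weld_magnet: Bystander: loose red arrow-shaped welding magnet, 90 x 56 x 15 mm, lying on the jig's base plate beside the tube; origin at its middle, at its underside.
- wrench: Bystander: loose steel wrench, 150 mm long, lying on the jig's base plate beside the tube; origin at its middle, at its underside.
- offcut: Bystander: loose short end of steel tube, 42 mm in diameter, 55 mm high, standing on the jig's base plate beside the spring barrels; origin at the centre of its underside.
- dip_tin: Bystander: loose yellow tin of nozzle paste with a green lid, 70 mm in diameter, 65 mm high, standing on the bench; origin at the centre of its underside.
There are look-alikes about, which are no part of the job. Leave any brown, green or purple look-alike of the tube alone.

How it is judged:
On the way:
1. the slide is pushed back to its end stop (past 45 of 50 mm) (value of joint clamp_slide above 0.045 m), for 0.05 s.
At the end, for the whole second after the job is handed in: The slide has been to its end stop and now rests, let go, on its dropped stop pin: travel 25 mm within 4 mm, pin down more than 7 mm; the tube still lies in its V-blocks within 8 mm of where it was (value of joint clamp_slide between 0.021 and 0.029 m and velocity of joint clamp_slide between -0.005 and 0.005 m/s and z of stop_pin in the frame of jig below 0.035 m and distance of tube from where it was at the start of the episode below 0.008 m and angle between the x axis of tube and the x axis of jig, either way round below 0.06 rad and linear speed of tube below 0.01 m/s); the robot touches nothing.
It fails at once if the tube is lifted, carried or pushed about (more than 12 mm) (distance of tube from where it was at the start of the episode above 0.012 m).
It fails at once if the robot handles the stop pin's knob (contact force between any of the fingers, the arm and stop_pin above 1.5 N).
It fails at once if another thing on the bench is moved by more than 20 mm (distance of any of chipping_hammer, wire_brush, weld_magnet, wrench, offcut, dip_tin from where it was at the start of the episode above 0.02 m).
It also fails if it takes over 32 s, if anything falls off the work surface, if the arm or the gripper's body presses on something with over 40 N, if the wrist force passes 120 N, or if a joint passes its speed limit or range.

## Working session

There is one attempt and no reset: what is moved stays moved. The work goes in short steps, Python scripts to look and compute and a shell command to move; the robot and the scene stay as the last step left them, time stands still between calls to the robot, and variables do not carry over. Pictures are saved under pics/ and viewed, at most 10 in all, crops included, and the job is handed in when it is done.

```bash
mkdir -p pics; cat > h.py <<'E'
import numpy as np,cv2
from scipy.spatial.transform import Rotation as R
from workcell import manip
def world(cam,depth,px):
    c=manip.get_calibration(cam);u,v=np.asarray(px,float).T
    d=depth[np.clip(v.round().astype(int),0,479),np.clip(u.round().astype(int),0,639)]
    p=np.c_[(u-c["cx"])/c["fx"]*d,-(v-c["cy"])/c["fy"]*d,-d]
    return R.from_quat(c["orientation"]).apply(p)+c["xyz"],d
E
python3 - <<'E'
from h import *
np.set_printoptions(precision=3,suppress=True)
o=manip.get_obs();print(o["clock"],o["position"],o["ee_rot"],manip.tip_reach)
print(manip.get_calibration("top"))
for cam in("top","side"):
    im,d=manip.camera(cam);cv2.imwrite(f"pics/{cam}0.png",im[:,:,::-1]);np.save(f"{cam}_d.npy",d)
    for t in("palm_face","jig","stop_pin","tube"):
        for r in manip.tip_of(t,cam)[:3]:
            w,dd=world(cam,d,[r["pixel"]]);print(cam,t,round(r["p"],2),np.round(r["pixel"]),w[0])
E
```

```text
0.0 [0.203 0.591 0.216] [ 0.165  0.986 -0.001 -0.   ] 0.014
{'fx': 438.3373547525071, 'fy': 438.3373547525071, 'cx': 328.9749069346351, 'cy': 242.96135814414097, 'xyz': array([0.464, 0.005, 1.007]), 'orientation': array([-0.019,  0.016,  0.709, -0.705])}
top palm_face 0.59 [341. 239.] [ 0.519 -0.019  0.066]
top jig 0.85 [334. 239.] [ 0.517 -0.002  0.109]
top stop_pin 0.56 [284. 223.] [0.554 0.105 0.063]
top tube 0.94 [229. 309.] [0.368 0.227 0.043]
top tube 0.93 [508. 275.] [ 0.439 -0.385  0.039]
top tube 0.86 [410. 265.] [ 0.462 -0.164  0.078]
side palm_face 0.81 [322. 239.] [0.513 0.002 0.097]
side jig 0.59 [319. 272.] [0.517 0.046 0.035]
side stop_pin 0.59 [299. 287.] [0.553 0.122 0.064]
side tube 0.92 [357. 170.] [ 0.44  -0.354  0.043]
side tube 0.71 [432. 204.] [ 0.234 -0.216  0.036]
side tube 0.63 [348. 208.] [ 0.458 -0.145  0.068]
```

View pics/top0.png

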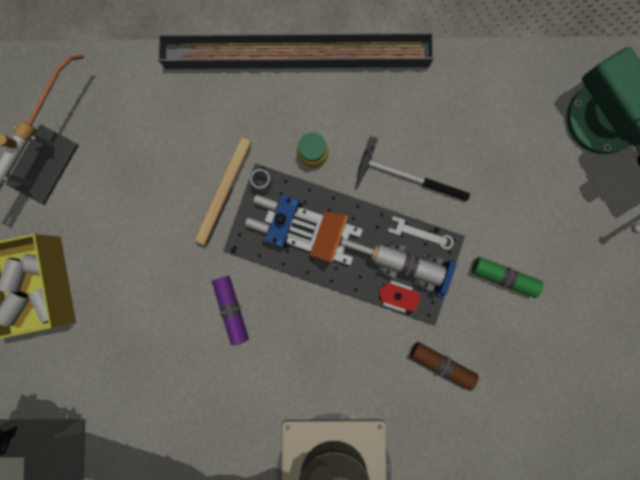

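View pics/side0.png

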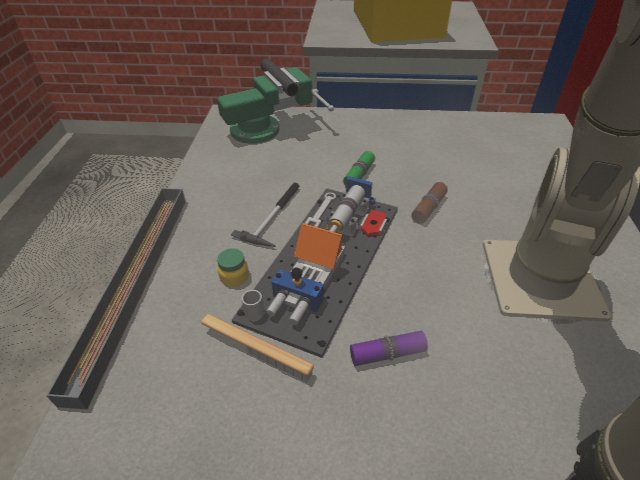

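```bash
python3 - <<'E'
from h import *
np.set_printoptions(precision=4,suppress=True)
im=cv2.imread("pics/top0.png");cv2.imwrite("pics/crop0.png",cv2.resize(im[170:340,230:480],None,fx=3,fy=3,interpolation=cv2.INTER_CUBIC))
P={}
for cam in("top","side"):
    im=cv2.imread(f"pics/{cam}0.png");d=np.load(f"{cam}_d.npy");h=cv2.cvtColor(im,cv2.COLOR_BGR2HSV)
    m=((h[...,0]>5)&(h[...,0]<22)&(h[...,1]>150)&(h[...,2]>90)).astype(np.uint8)
    n,l,s,c=cv2.connectedComponentsWithStats(m)
    for i in range(1,n):
        if s[i,4]<60: continue
        v,u=np.where(l==i);w,dd=world(cam,d,np.c_[u,v]);w=w[dd>0]
        print(cam,s[i],np.percentile(w,[2,50,98],axis=0).ravel())
    # tube mask axis
    v,u=np.mgrid[0:480,0:640];w,dd=world(cam,d,np.c_[u.ravel(),v.ravel()])
    np.save(f"{cam}_w.npy",w.reshape(480,640,3))
E
```

```text
top [ 310  212   37   50 1008] [ 0.4774 -0.0213  0.0586  0.5241  0.0097  0.0907  0.5718  0.0403  0.1153]
side [ 294  223   48   46 1443] [ 0.4765 -0.0217  0.0525  0.5229  0.0102  0.0841  0.5709  0.0421  0.1144]
```

The top view shows the jig with the orange palm at about (329,237), the bridge and pin at (282,222) and the grey tube at (410,265). The tube look-alikes are green (508,277), brown (444,366) and purple (230,310). The grey tube is the one meant because it lies in the V-blocks. I'm confirming this in the crop and measuring the jig axis and face.

View pics/crop0.png

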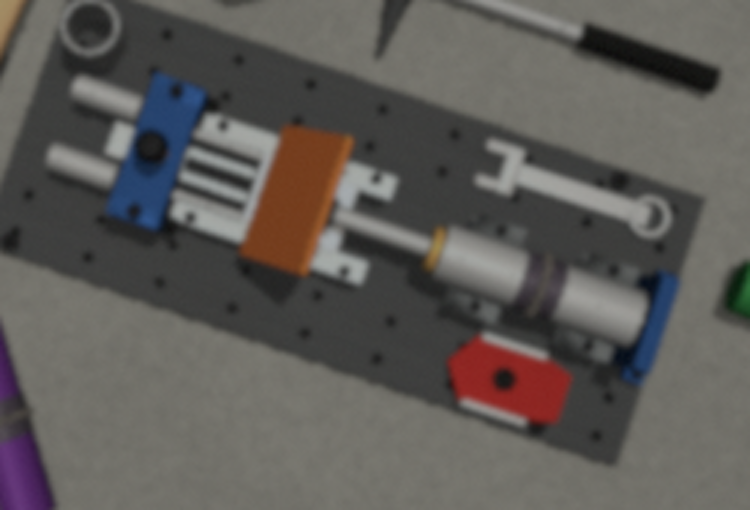

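```bash
python3 - <<'E'
from h import *
np.set_printoptions(precision=4,suppress=True)
for cam in("top","side"):
    im=cv2.imread(f"pics/{cam}0.png");w=np.load(f"{cam}_w.npy");h=cv2.cvtColor(im,cv2.COLOR_BGR2HSV)
    m=(abs(w[...,2]-.012)<.006)&(h[...,2]<85)&(abs(w[...,0]-.5)<.25)&(abs(w[...,1])<.35)
    m=cv2.morphologyEx(m.astype(np.uint8),cv2.MORPH_OPEN,np.ones((3,3)))
    n,l,s,c=cv2.connectedComponentsWithStats(m);i=1+s[1:,4].argmax()
    p=w[l==i][:,:2].astype(np.float32);(cx,cy),sz,a=cv2.minAreaRect(p)
    b=cv2.boxPoints(((cx,cy),sz,a));e=[b[1]-b[0],b[2]-b[1]];ax=max(e,key=np.linalg.norm);ax=ax/np.linalg.norm(ax);ax*=np.sign(ax[1])
    print(cam,"plate",(cx,cy),sz,"ax",ax,np.degrees(np.arctan2(ax[1],ax[0])),"origin",np.array([cx,cy])+.037*ax)
    O=np.array([cx,cy])+.037*ax; N=np.array([ax[1],-ax[0]])
    o=(h[...,0]>5)&(h[...,0]<22)&(h[...,1]>150)&(h[...,2]>90)&(abs(w[...,0]-.52)<.07)&(abs(w[...,1])<.07)
    q=w[o];X=(q[:,:2]-O)@ax;Y=(q[:,:2]-O)@N
    print("palm X",np.percentile(X,[1,5,50,99]),"Y",np.percentile(Y,[1,50,99]))
    t=(w[...,2]>.045)&(w[...,2]<.085);X=(w[...,:2]-O)@ax;Y=(w[...,:2]-O)@N
    t&=(X>-.25)&(X<-.12)&(abs(Y)<.03);print("tube Y med",np.median(Y[t]),"ztop",np.percentile(w[t][:,2],95))
    if cam=="top":
        o=manip.get_obs();r=R.from_quat(o["ee_rot"]);print("tool axes\n",r.as_matrix(),o["position"])
        for X0 in(-.062,):
            print("target",O+X0*ax)
E
```

```text
top plate (0.5129961967468262, -0.025142967700958252) (0.5076214671134949, 0.21436241269111633) ax [0.3355 0.942 ] 70.39609 origin [0.5254 0.0097]
palm X [-0.0237 -0.0215 -0.0014  0.0226] Y [-0.0492 -0.001   0.0478]
tube Y med -0.0010250646494818993 ztop 0.0769536869703917
tool axes
 [[-0.9458  0.3248 -0.    ]
 [ 0.3248  0.9458  0.    ]
 [ 0.      0.     -1.    ]] [0.203  0.5911 0.2168]
target [ 0.5046 -0.0487]
side plate (0.49248355627059937, 0.08676083385944366) (0.2555938959121704, 0.05088208615779877) ax [0.4248 0.9053] 64.86074 origin [0.5082 0.1203]
palm X [-0.1196 -0.1154 -0.0934 -0.0673] Y [0.0121 0.06   0.1099]
tube Y med 0.014249626266199236 ztop 0.07885595670321462
```

The plate measures 508 x 214 mm, the palm face is at X = -24 mm and the tube is centred, so all three match the description. The crop confirms the grey tube lies in the V-blocks. The tool's y axis is already within 0.7° of the push direction. I'm moving to hover over the gap with the jaws shut.

```bash
python3 -m pendant '[[-0.5,-0.5,0,0,0,0,-1],[-1.3,-1.3,0,0,0,0,-1],[-2.1,-2.2,0,0,0,0,-1],[-2.9,-3,0,0,0,0,-1],[-3.7,-3.8,0,0,0,0,-1],[-4.5,-4.6,0,0,0,0,-1],[-5.3,-5.4,0,0,0,0,-1],[-6.1,-6.2,0,0,0,0,-1],[-6.7,-6.8,0,0,0,0,-1],[-7,-7.1,0,0,0,0,-1]]' 60; python3 - <<'E'
from h import *
o=manip.get_obs();d=np.r_[.5046,-.0487,.2168]-o["position"];print(R.from_quat(o["ee_rot"]).inv().apply(d)/.05)
E
```

```text
clock: 1.75
position: [0.4196, 0.1393, 0.2171]
ee_rot: [0.166, 0.986, 0.0, 0.0]
ft_force: [0.0, 1.1, -0.4]
grip_width: 0.003
grasp_force: 0.0
[-2.83911143 -2.9960369   0.00465594]
```

```bash
python3 -m pendant '[[-0.5,-0.5,0,0,0,0,-1],[-1.2,-1.3,0,0,0,0,-1],[-1.9,-2,0,0,0,0,-1],[-2.4,-2.5,0,0,0,0,-1],[-2.7,-2.9,0,0,0,0,-1],[-2.84,-3,0,0,0,0,-1],[-2.84,-3,0,0,0,0,-1],[-2.84,-3,0,0,0,0,-1],[-2.84,-3,0,0,0,0,-1],[-2.84,-3,0,0,0,0,-1]]'; python3 - <<'E'
from h import *
o=manip.get_obs();d=np.r_[.5046,-.0487,.078+manip.tip_reach]-o["position"];print(R.from_quat(o["ee_rot"]).inv().apply(d)/.05)
im,d=manip.camera("side");cv2.imwrite("pics/s1.png",cv2.resize(im[150:350,200:440,::-1],None,fx=3,fy=3))
E
```

```text
clock: 3.0
position: [0.5042, -0.0458, 0.2168]
ee_rot: [0.164, 0.986, 0.0, -0.0]
ft_force: [-0.0, -1.0, -0.5]
grip_width: -0.001
grasp_force: 0.0
[-0.02688405 -0.05369646  2.49626882]
```

View pics/s1.png

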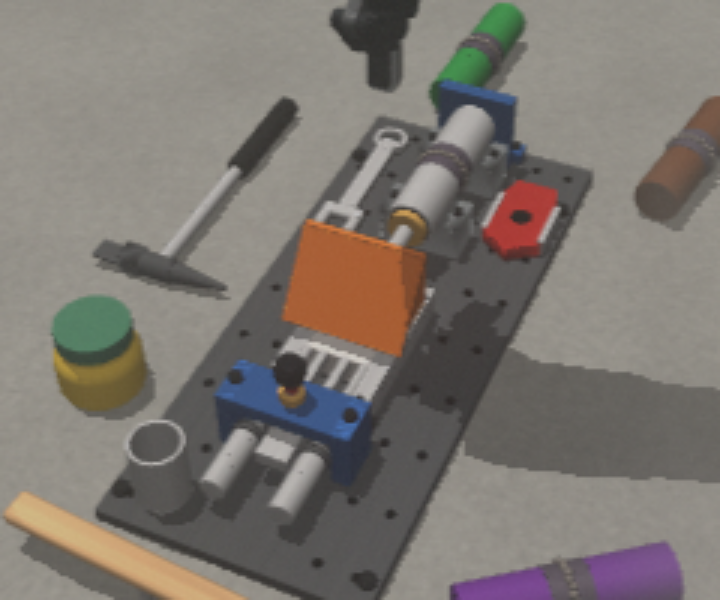

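The crop shows the shut fingers at about (327,178) in the full picture, hovering high and free. I'm descending into the gap, with the tips stopping at 78 mm.

```bash
python3 -m pendant '[[0,-0.05,0.3,0,0,0,-1],[0,-0.05,0.8,0,0,0,-1],[0,-0.05,1.2,0,0,0,-1],[0,-0.05,1.6,0,0,0,-1],[0,-0.05,1.9,0,0,0,-1],[0,-0.05,2.2,0,0,0,-1],[0,-0.05,2.4,0,0,0,-1],[0,-0.05,2.5,0,0,0,-1],[0,-0.05,2.5,0,0,0,-1],[0,-0.05,2.5,0,0,0,-1]]'; python3 - <<'E'
from h import *
im,d=manip.camera("side");cv2.imwrite("pics/s2.png",cv2.resize(im[150:350,200:440,::-1],None,fx=3,fy=3))
O=np.r_[.5254,.0097];a=np.r_[.3355,.942];p=manip.get_obs()["position"][:2]-O;print("jig X",p@a,"Y",p@np.r_[a[1],-a[0]])
E
```

```text
clock: 4.3
position: [0.5038, -0.0486, 0.0922]
ee_rot: [0.165, 0.986, 0.0, 0.0]
ft_force: [-0.2, 0.2, -0.2]
grip_width: -0.0
grasp_force: 0.0
jig X -0.062158656102841374 Y -0.0007469523049326507
```

View pics/s2.png

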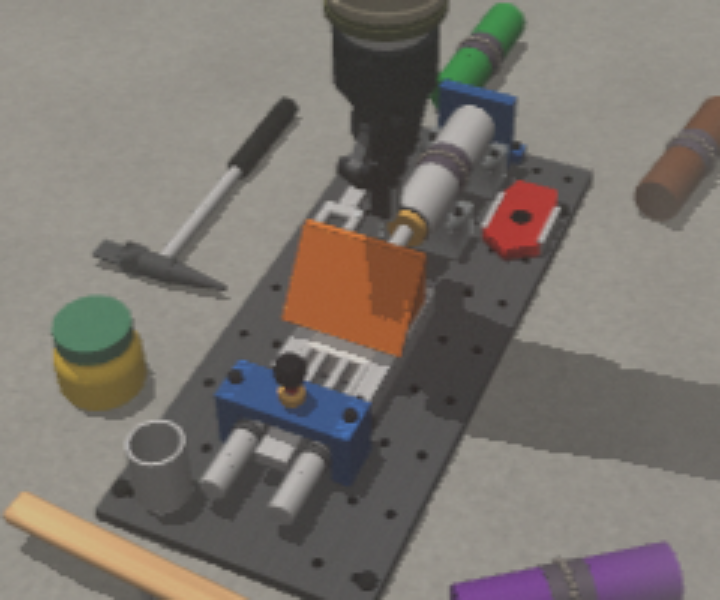

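The fingertip shows at about (328,222), beside the pad at (336,225). I'm checking that against the projected TCP and depth.

```bash
python3 - <<'E'
from h import *
np.set_printoptions(precision=4,suppress=True)
O=np.r_[.5254,.0097];a=np.r_[.3355,.942];n=np.r_[a[1],-a[0]]
p=manip.get_obs()["position"]
for cam in("side","top"):
    c=manip.get_calibration(cam);im,d=manip.camera(cam)
    for q in(p-[0,0,.014],np.r_[O-.025*a,.115],np.r_[O-.102*a,.072]):
        x=R.from_quat(c["orientation"]).inv().apply(q-c["xyz"]);print(cam,c["cx"]+c["fx"]*x[0]/-x[2],c["cy"]-c["fy"]*x[1]/-x[2])
    v,u=np.mgrid[0:480,0:640];w,dd=world(cam,d,np.c_[u.ravel(),v.ravel()]);g=(im.max(2)<75).ravel()
    X=(w[:,:2]-O)@a;Y=(w[:,:2]-O)@n
    m=g&(dd>0)&(abs(X+.06)<.05)&(abs(Y)<.05)&(w[:,2]>.072)&(w[:,2]<.13)
    if m.any():
        print(cam,m.sum(),"X",np.percentile(X[m],[2,50,98]),"Y",np.percentile(Y[m],[2,50,98]),"z",np.percentile(w[m,2],[1,50]))
E
```

```text
side 327.67700099842114 230.055698469471
side 320.8370927998687 228.12790056375457
side 333.88013448858027 221.80389156725812
side 47 X [-0.0605 -0.0522 -0.0479] Y [-0.0134 -0.0042  0.01  ] z [0.1082 0.1207]
top 355.6377734849913 245.5647616549401
top 339.56827106219777 238.4143745469133
top 373.2323823993068 251.52646772603853
top 9 X [-0.0216 -0.0158 -0.0108] Y [-0.0496 -0.0479 -0.021 ] z [0.0945 0.1101]
```

The depth puts the finger front at X = -48 mm, 23 mm before the face, and the tip lies behind the plate's top edge as expected. I'm pushing now.

```bash
python3 -m pendant '[[0,0.15,0,0,0,0,-1],[0,0.3,0,0,0,0,-1],[0,0.45,0,0,0,0,-1],[0,0.6,0,0,0,0,-1],[0,0.75,0,0,0,0,-1],[0,0.9,0,0,0,0,-1],[0,1.05,0,0,0,0,-1],[0,1.2,0,0,0,0,-1],[0,1.3,0,0,0,0,-1],[0,1.3,0,0,0,0,-1]]'; python3 - <<'E'
from h import *
O=np.r_[.5254,.0097];a=np.r_[.3355,.942];o=manip.get_obs();p=o["position"][:2]-O;print("jig X",p@a,"F",o["ft_force"][:2]@a)
E
```

```text
clock: 5.7
position: [0.5243, 0.0109, 0.0916]
ee_rot: [0.165, 0.986, -0.001, -0.0]
ft_force: [-1.5, -9.5, 2.7]
grip_width: -0.004
grasp_force: 4.6
jig X 0.0007511130900273343 F -9.433451545305134
```

```bash
python3 -m pendant '[[0,0.04,0,0,0,0,-1],[0,0.08,0,0,0,0,-1],[0,0.12,0,0,0,0,-1],[0,0.16,0,0,0,0,-1],[0,0.2,0,0,0,0,-1],[0,0.22,0,0,0,0,-1],[0,0.24,0,0,0,0,-1],[0,0.26,0,0,0,0,-1],[0,0.26,0,0,0,0,-1],[0,0.26,0,0,0,0,-1]]'; python3 - <<'E'
from h import *
O=np.r_[.5254,.0097];a=np.r_[.3355,.942];o=manip.get_obs();p=o["position"][:2]-O;print("jig X",p@a,"F",o["ft_force"][:2]@a)
im,d=manip.camera("side");cv2.imwrite("pics/s3.png",cv2.resize(im[150:350,200:440,::-1],None,fx=3,fy=3))
E
```

```text
clock: 6.95
position: [0.5279, 0.0212, 0.0916]
ee_rot: [0.166, 0.986, -0.002, -0.001]
ft_force: [-4.7, -14.1, 4.8]
grip_width: -0.001
grasp_force: 7.7
jig X 0.011674265126589192 F -14.886490657644416
```

View pics/s3.png

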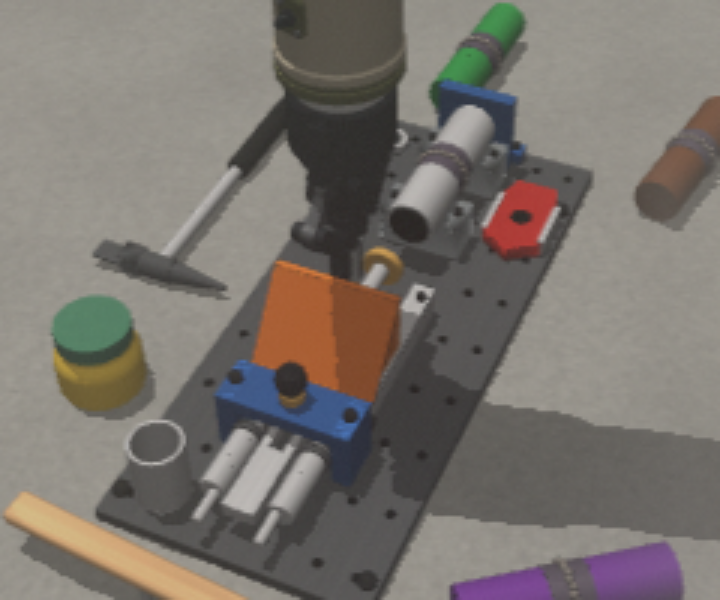

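At 14.9 N, above the 11.6 N that spring and friction account for, the slide is at its hard stop. The pin's red band is hidden, so it has dropped. I'm backing off and then raising the tool.

```bash
python3 -m pendant '[[0,-0.1,0,0,0,0,-1],[0,-0.25,0,0,0,0,-1],[0,-0.4,0,0,0,0,-1],[0,-0.55,0,0,0,0,-1],[0,-0.75,0,0,0,0,-1],[0,-0.95,0,0,0,0,-1],[0,-1.1,0,0,0,0,-1],[0,-1.15,0,0,0,0,-1],[0,-1.15,0,0,0,0,-1],[0,-1.15,0,0,0,0,-1]]' && python3 -m pendant '[[0,0,-0.2,0,0,0,-1],[0,0,-0.6,0,0,0,-1],[0,0,-1.1,0,0,0,-1],[0,0,-1.7,0,0,0,-1],[0,0,-2.3,0,0,0,-1],[0,0,-2.8,0,0,0,-1],[0,0,-3.1,0,0,0,-1],[0,0,-3.2,0,0,0,-1],[0,0,-3.2,0,0,0,-1],[0,0,-3.2,0,0,0,-1]]'; python3 - <<'E'
from h import *
im,d=manip.camera("side");cv2.imwrite("pics/s4.png",cv2.resize(im[150:350,200:440,::-1],None,fx=3,fy=3))
w=world
h=cv2.cvtColor(im,cv2.COLOR_RGB2HSV);O=np.r_[.5254,.0097];a=np.r_[.3355,.942]
v,u=np.where((h[...,0]>5)&(h[...,0]<22)&(h[...,1]>150)&(h[...,2]>90));p,_=world("side",d,np.c_[u,v])
p=p[(abs(p[:,0]-.53)<.09)&(abs(p[:,1]-.02)<.09)];print("palm X pct",np.percentile((p[:,:2]-O)@a,[2,50,98]))
o=manip.get_obs();print(o["clock"],o["ft_force"],o["position"])
E
```

```text
clock: 8.25
position: [0.5103, -0.0289, 0.0918]
ee_rot: [0.164, 0.986, 0.0, 0.0]
ft_force: [0.0, 0.6, 0.3]
grip_width: -0.001
grasp_force: 0.0
clock: 9.5
position: [0.5097, -0.0293, 0.2509]
ee_rot: [0.165, 0.986, -0.0, -0.001]
ft_force: [-0.0, 0.1, 0.1]
grip_width: -0.001
grasp_force: 0.0
palm X pct [0.00108074 0.0248777  0.04825133]
9.55 [-0.45561151 -0.69004068 -0.01596235] [ 0.50976673 -0.02925027  0.25099909]
```

View pics/s4.png

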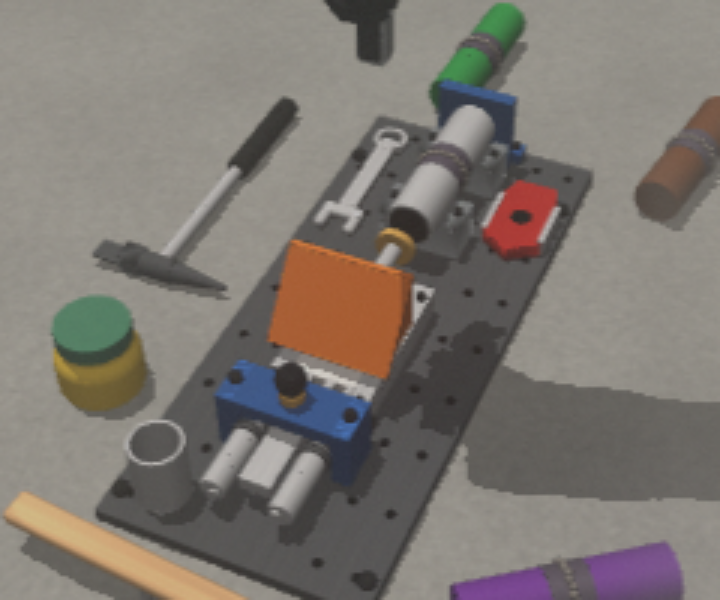

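The palm face is at X ≈ 0, which is half travel. The red band is hidden, the tube and bystanders are where they were, and the tool is clear.

```bash
python3 -c "from workcell import manip;print(manip.hand_in())"
```

```text
the job is handed in; nothing more can be done
None
```

I pushed the slide to its end stop and let it go; it came to rest at half travel on its dropped stop pin, with the tube and the other things looking unmoved and the arm clear, and the job is handed in with no verdict returned.

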